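# Count to the third gap and push the tin home

### The job

Put the small baking tin away in the third gap of the wooden rack, counting from the rack's ball-topped end, with fingertips only. First count by touch: work a fingertip along the back rail from that end and touch the first three posts one after another (the ball is the first; each gap begins at its own post), leaving the other posts untouched. Then push the tin along the worktop into the third gap until it stands against the back rail; never grasp, lift or tip it, and leave the other things where they stand.

Things in the scene. Friction and masses are not known exactly. Their poses are not given: they have to be found in the camera images.
- rack: fixed wooden rack, open above and on its -x side (roughly the robot's). Five dividers, 6 mm thick, 30 mm high, reach along x from -30 mm (noses) to the back rail, at y = +90, +45, 0, -45, -90 mm, leaving four gaps 39 mm wide centred at y = +67.5, +22.5, -22.5, -67.5 mm; no floor board. Origin on the worktop, under the middle divider; x runs into the gaps, y to the left looking in, z up
- rail (a point): middle of the rack's back rail at its foot on the worktop, on the inner face where the tin stops: 37 mm beyond the rack's origin along rack x. The rail is a board 12 mm thick and 45 mm high along rack y; five posts stand on it at rack x = +43 mm, one above each divider. The ball and the stub end post may be either way round
- ball_end: end post with a ball, 26 mm in diameter, on a short stem, standing on one end of the back rail (rack y = +90 or -90 mm): the first post of the count. Fixed. Origin at its foot on the rail, 45 mm above the worktop; the ball's centre is 20 mm and its top 33 mm above the origin
- stub_end: end post that is only a short stub, 12 mm in diameter and 8 mm high, on the other end of the back rail. Fixed. Origin at its foot, 45 mm above the worktop
- post_left: plain dowel post, 12 mm in diameter and 22 mm high, on the back rail at rack y = +45 mm. Fixed. Origin at its foot, 45 mm above the worktop
- post_mid: plain dowel post like the others, at the middle of the back rail (rack y = 0). Fixed. Origin at its foot, 45 mm above the worktop
- post_right: plain dowel post like the others, at rack y = -45 mm. Fixed. Origin at its foot, 45 mm above the worktop
- tin: small open steel baking tin, loose, about 0.12 kg, 72 mm long (its x), 30 mm wide (its y), 28 mm high, walls 3 mm; it stands upright on the worktop in front of the rack with its length roughly along rack x. Origin at the centre of its underside; z up. Either short end may go in first
- shaker: bystander: white sugar shaker, 67 mm in diameter, 114 mm high, loose; origin at the centre of its underside
- ramekin: bystander: pale ramekin, 82 mm in diameter, 48 mm high, loose; origin at the centre of its underside
- tape: bystander: roll of brown tape lying flat, 76 mm in diameter, 18 mm high, loose; origin at the centre of its underside
- pad: bystander: order pad lying flat, 130 x 85 x 16 mm, loose; origin at the centre of its underside
Mind the look-alikes: they are no part of the job. Several things have the shape of the tin; the one meant has the colours described above.

How it is judged:
By the outcome, as a careful person would: the job done as asked, in the order asked, and still so for the second after the job is handed in, with the robot touching nothing.
It also fails if it takes over 67 s, if anything falls off the work surface, if the arm or the gripper's body presses on something with over 40 N, if the wrist force passes 120 N, or if a joint passes its speed limit or range.

### The arm

A 6-joint arm with a two-finger parallel gripper is mounted at the origin on a cart in front of the work surface, level with it; the furniture and walls round the work are solid. World frame = base frame: x ahead of the robot, y to its left, z up, the work surface at z = 0. Lengths are in m, angles in rad, forces in N, time in s.
With the tool pointing down it reaches from about 0.35 to 0.775 m from the base axis. Payload 5.5 kg.
Tool frame: the origin (TCP) lies midway between the tips of the shut fingers; the grasp point (between the pads) lies 19 mm behind it; z points along the fingers, y is the line along which they close (so a half turn about z gives the same grasp; the last joint's range is limited). The gripper opens to 85 mm and grips with 20 to 120 N. Pads are 22 mm wide; open, the fingers measure 114 mm over their backs; the gripper's body (76 mm by 85 mm) begins 54 mm behind the grasp point. The pads swing forward as they close: fully open they stand 13 mm farther back than shut.
Start: joints at [-1.457, 0.313, 0.046, 1.304, 0, 1.431], TCP at [0.144, -0.557, 0.231] pointing down, gripper open.
Joint ranges: [-2.76, 2.76], [-0.86, 1.69], [-1.03, 1.26], [-2.2, 2.34], [-1.47, 1.5], [-3.14, 3.14]. Speed limits (rad/s): [2.57, 2.57, 3.14, 3.14, 3.14, 3.14].

### API

Orientations are given as a unit quaternion [w, x, y, z].
In Python, from workcell import telemetry, imaging, env gives the robot as it stands. The module is installed in compiled form; this text tells all that it offers.
- The arm moves only by the tool step_arm, never from a script. Its argument "moves" is a list of rows, each a list of 3 entries, a list of its own where there are three numbers: the shift along the tool's x, y, z in mm, then the turn, a rotation vector about the tool's x, y, z in rad, then the finger opening in mm, from 0 to 85.4. A call has 1 to 8 rows; each row is the pose to reach, as a shift and turn from the pose commanded when the call began, along the tool's axes at that moment; what a row does not reach only later rows make up. A row lasts 1/12 s, in which the tool goes at most 41.7 mm and 7.16 degrees, less where a joint would pass 70% of its speed; a pose out of reach is approached as far as the arm can. A call with a gripper value outside its range is refused whole. The fingers move at their own pace and stop on an object; "grip_force" is the grip in N (left out, the last holds). Time passes only in rows, so rows that repeat a pose let the fingers close. It gives the time, the measured TCP pose, the force, the opening and the grip force at its end, in the units of the state.
- telemetry.get_state(): the state, without advancing time (a new reading comes with each control period).
- imaging.read_camera(name): name is "scene" or "side" or "wrist"; returns the picture (480x640x3 uint8, red, green, blue); there is no depth.
- imaging.camera_params(name): a dict with "camera_matrix" (3x3 intrinsics, pixels), "pose" (4x4, takes a point from camera to world coordinates). Camera axes: x right, y up, looking along -z (the intrinsics and any distortion apply to the point x, -y, -z); pixel columns grow to the right and rows downward; lengths in m; the calibration is good to about 2 mm. A picture is of the moment at which its call begins: read the wrist's pose just before it. camera_params takes no time and is no camera call; for the wrist camera it gives the pose at the moment of the call.
- env.hand_in(): hands the job in; it is judged then, once.
The state is a dict: "clock": time; "joint_pos": joint angles; "qvel": joint speeds; "tau": joint torques, N m; "tcp_pos": TCP position; "orientation": TCP orientation; "wrist_force": force on the tool from outside, world axes, zero at the start; "ft_torque": the same for the moment, N m; "finger_gap": finger opening in m; "grip_force": force on a finger pad.
Only numpy, scipy, OpenCV 4.12 (cv2) and the standard library are available. Lean on these libraries where they do the work, as an engineer would, in place of code of your own. Each camera call takes 0.05 s, during which the arm holds its last target. There are 200 camera calls.

## Working session

There is one attempt and no reset: what is moved stays moved. The work goes in short steps, Python scripts to look and compute and a tool call to move; the robot and the scene stay as the last step left them, time stands still between calls to the robot, and variables do not carry over. Pictures are saved under pics/ and viewed, at most 10 in all, crops included, and the job is handed in when it is done.

Besides the shell and the picture viewer there is one more tool, called after "Request:" as name(argument=value, ...), one argument or row to a line, values as JSON. step_arm: Moves the arm, as the interface text tells. Its arguments: {"type":"object","properties":{"moves":{"type":"array"},"grip_force":{"type":"number"}},"required":["moves"]}

```bash
mkdir -p pics
cat > h.py <<'E'
import numpy as np, cv2
from workcell import telemetry, imaging, env
def shot(n,f):
    p=imaging.camera_params(n); im=imaging.read_camera(n); cv2.imwrite('pics/'+f,im[:,:,::-1]); np.savez('pics/'+f+'.npz',K=p['camera_matrix'],T=p['pose'],im=im); return im,p
def load(f):
    d=np.load('pics/'+f+'.npz'); return d['im'],dict(camera_matrix=d['K'],pose=d['T'],raw=d)
def ray(p,uv):
    K=np.array(p['camera_matrix']);T=np.array(p['pose'])
    d=np.linalg.inv(K)@[uv[0],uv[1],1]; d=T[:3,:3]@(d*[1,-1,-1]); return T[:3,3],d
def onz(p,uv,z):
    o,d=ray(p,uv); return o+d*(z-o[2])/d[2]
def proj(p,X):
    K=np.array(p['camera_matrix']);T=np.array(p['pose'])
    c=T[:3,:3].T@(np.array(X)-T[:3,3]); c=K@(c*[1,-1,-1]); return c[:2]/c[2]
E
python3 - <<'E'
from h import *
for n in ("scene","side"):
    im,p=shot(n,n+'1.png'); print(n,{k:(np.round(v,3).tolist() if k in('camera_matrix','pose') else v) for k,v in p.items()})
s=telemetry.get_state(); print(s['clock'],s['tcp_pos'],s['orientation'])
E
```

```text
scene {'camera_matrix': [[590.864, 0.0, 324.759], [0.0, 590.864, 237.736], [0.0, 0.0, 1.0]], 'pose': [[-0.913, 0.193, -0.359, 0.1], [-0.407, -0.423, 0.809, 0.848], [0.004, 0.885, 0.465, 0.645], [0.0, 0.0, 0.0, 1.0]]}
side {'camera_matrix': [[493.964, 0.0, 308.736], [0.0, 493.964, 239.174], [0.0, 0.0, 1.0]], 'pose': [[0.974, 0.124, -0.188, 0.381], [-0.225, 0.544, -0.808, -0.949], [0.003, 0.83, 0.558, 0.586], [0.0, 0.0, 0.0, 1.0]]}
0.1 [ 0.14429632 -0.55615217  0.23050861] [-8.01137097e-04  9.91961274e-01  1.26539281e-01  6.38295138e-06]
```

View pics/scene1.png

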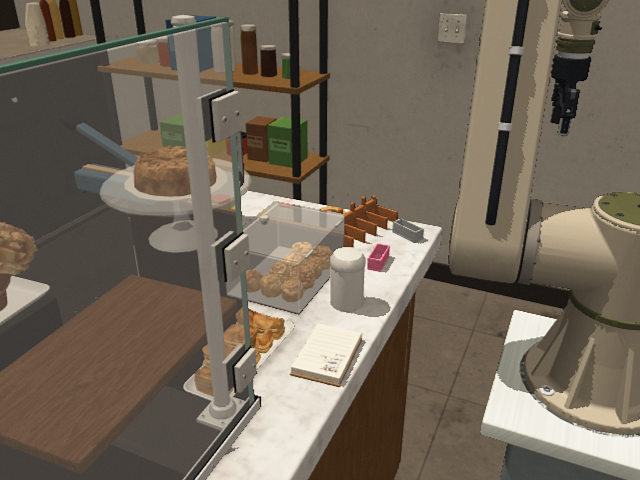

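View pics/side1.png

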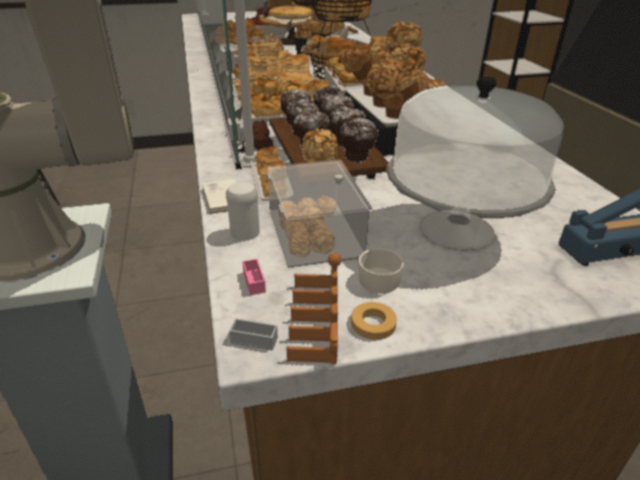

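Run:
```python
from h import *
im,p=load('side1.png')
c=im[235:375,215:415]; cv2.imwrite('pics/c1.png',cv2.resize(c,None,fx=4,fy=4,interpolation=cv2.INTER_CUBIC)[:,:,::-1])
```

```text
(no output)
```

View pics/c1.png

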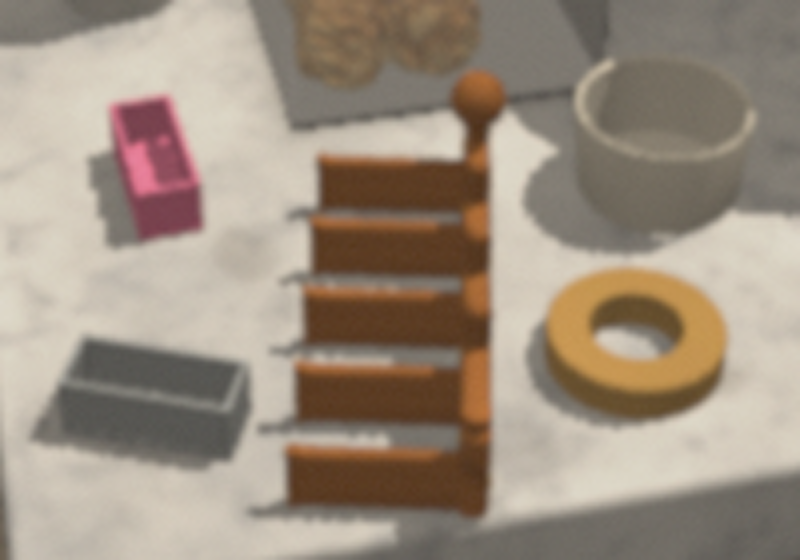

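The crop shows two tin shapes. The pink one is at side pixel (254,277) and the grey steel one at (253,333); steel grey fits the description, so that is the tin. The ball is at (334,259), the far +y end, so the third gap lies between the third and fourth dividers.

Run:
```python
from h import *
im,p=load('side1.png')
f=lambda u,v,z: onz(p,(215+(u+.5)/4-.5,235+(v+.5)/4-.5),z)
print('ball',f(478,98,.065))
N=np.array([f(*q,.03) for q in [(319,155),(312,216),(304,287),(296,363),(287,446)]]); print(N.round(4))
d=np.polyfit([90,45,0,-45,-90],N[:,:2],1); print(d)
T=np.array([f(*q,.028) for q in [(84,338),(247,362),(235,408),(62,386)]]);print(T.round(4),T.mean(0)); e=T[1]-T[0];print('tinyaw',np.arctan2(e[1],e[0]), np.linalg.norm(e)); e=T[2]-T[3];print('tinyaw',np.arctan2(e[1],e[0]), np.linalg.norm(e))
yv=d[0]/np.linalg.norm(d[0]); xv=np.array([yv[1],-yv[0]]); print('rackyaw',np.arctan2(xv[1],xv[0]))
O=d[1]+.03*xv; print('O',O, 'rel ball',O+.043*xv+.09*yv,'tin in rack',[(T.mean(0)[:2]-O)@xv,(T.mean(0)[:2]-O)@yv])
pk=[f(*q,.028) for q in [(110,105),(170,97),(200,185),(140,200)]];print('pink',np.round(pk,3))
print('ram',f(663,110,.048),'tape',f(637,330,.018))
```

```text
ball [ 0.5858034  -0.26688478  0.065     ]
[[ 0.517  -0.2474  0.03  ]
 [ 0.5052 -0.2893  0.03  ]
 [ 0.4928 -0.3341  0.03  ]
 [ 0.4808 -0.3778  0.03  ]
 [ 0.4688 -0.4213  0.03  ]]
[[ 2.68462594e-04  9.69324698e-04]
 [ 4.92919308e-01 -3.34003310e-01]]
[[ 0.3997 -0.3424  0.028 ]
 [ 0.4621 -0.3709  0.028 ]
 [ 0.4531 -0.3951  0.028 ]
 [ 0.3883 -0.3679  0.028 ]] [ 0.42579858 -0.36905166  0.028     ]
tinyaw -0.428624834356321 0.06856683719239032
tinyaw -0.3969882786688567 0.07022851634179797
rackyaw -0.270185984159744
O [ 0.52183095 -0.34201063] rel ball [ 0.58729292 -0.26675287] tin in rack [np.float64(-0.08533089678986257), np.float64(-0.05169208231150889)]
pink [[ 0.429 -0.185  0.028]
 [ 0.457 -0.185  0.028]
 [ 0.461 -0.255  0.028]
 [ 0.433 -0.259  0.028]]
ram [ 0.67240859 -0.27227633  0.048     ] tape [ 0.62544239 -0.37792385  0.018     ]
```

```bash
cat >> h.py <<'E'
from scipy.spatial.transform import Rotation as R
YAW=-.270; O=np.array([.5218,-.3420]); XV=np.array([np.cos(YAW),np.sin(YAW)]); YV=np.array([-XV[1],XV[0]])
def r2w(x,y,z): return np.append(O+x*XV+y*YV,z)
def w2r(w): d=np.array(w[:2])-O; return np.array([d@XV,d@YV,w[2]])
def go(x,y,z,yaw=0.):
    "shift mm / rotvec in tool axes to reach rack-frame mm pose, tool x along rack x + yaw"
    s=telemetry.get_state(); q=s['orientation']; Rt=R.from_quat([q[1],q[2],q[3],q[0]])
    sh=Rt.inv().apply(r2w(x/1e3,y/1e3,z/1e3)-s['tcp_pos'])*1e3
    a=YAW+yaw; tgt=R.from_matrix(np.array([[np.cos(a),np.sin(a),0],[np.sin(a),-np.cos(a),0],[0,0,-1]]))
    print('go',(x,y,z),'shift',sh.round(1),'rot',(Rt.inv()*tgt).as_rotvec().round(4))
def st():
    s=telemetry.get_state(); print('t',round(s['clock'],2),'rack mm',(w2r(s['tcp_pos'])*1e3).round(1),'F',np.round(s['wrist_force'],1),'gap',s['finger_gap'])
E
python3 - <<'E'
from h import *
im,p=load('side1.png')
f=lambda u,v,z: onz(p,(215+(u+.5)/4-.5,235+(v+.5)/4-.5),z)
for q in [(290,125),(600,90)]: print('box foot rack',w2r(f(*q,0)))
for q in [(-1,-1)]: pass
print('box top near',[w2r(onz(p,q,z)) for q in [(285,232),(367,207)] for z in (.06,.1)])
st(); go(0,90,130); print('ram',w2r([.672,-.272,0]))
E
```

```text
box foot rack [-0.0487152  0.1515326  0.       ]
box foot rack [0.10509021 0.18798909 0.        ]
box top near [array([-0.05391727,  0.18126236,  0.06      ]), array([-0.04785492,  0.12013643,  0.1       ]), array([0.11110189, 0.28584796, 0.06      ]), array([0.10461625, 0.21676938, 0.1       ])]
t 0.1 rack mm [-306.7 -307.1  230.5] F [0.8 0.5 1. ] gap 0.085413045085229
go (0, 90, 130) shift [ 464.2 -190.3  100.9] rot [-1.600e-03  2.000e-04  5.238e-01]
ram [0.12608719 0.10752702 0.        ]
```

Request:
step_arm(
  moves=[
    [[460,-190,0],[0,0,0.524],0],
    [[460,-190,0],[0,0,0.524],0],
    [[460,-190,0],[0,0,0.524],0],
    [[460,-190,0],[0,0,0.524],0],
    [[460,-190,0],[0,0,0.524],0],
    [[460,-190,0],[0,0,0.524],0],
    [[460,-190,0],[0,0,0.524],0],
    [[460,-190,0],[0,0,0.524],0],
  ],
)

```text
clock: 0.77
tcp_pos: [0.4038, -0.3606, 0.231]
orientation: [-0.0, 0.991, -0.135, -0.0]
wrist_force: [0.5, -1.2, -0.0]
finger_gap: 0.0002
grip_force: 0.0
```

Run:
```python
from h import *
st(); go(0,90,230); go(-50,0,230)
```

```text
t 0.77 rack mm [-108.8  -49.4  231. ] F [ 0.5 -1.2 -0. ] gap 0.0001886303928752008
go (0, 90, 230) shift [ 108.7 -139.4    1. ] rot [-0.0002  0.0005 -0.0005]
go (-50, 0, 230) shift [ 58.7 -49.4   1. ] rot [-0.0002  0.0005 -0.0005]
```

Request:
step_arm(
  moves=[
    [[50,-50,0],[0,0,0],0],
    [[50,-50,0],[0,0,0],0],
    [[50,-50,0],[0,0,0],0],
    [[50,-50,0],[0,0,0],0],
  ],
)

```text
clock: 1.1
tcp_pos: [0.4652, -0.326, 0.2306]
orientation: [-0.0, 0.991, -0.133, -0.001]
wrist_force: [-0.1, 0.1, -0.2]
finger_gap: 0.0001
grip_force: 0.0
```

Run:
```python
from h import *
st(); shot('wrist','w1.png')
```

```text
t 1.1 rack mm [-58.8   0.3 230.6] F [-0.1  0.1 -0.2] gap 0.00011176035755604251
```

View pics/w1.png

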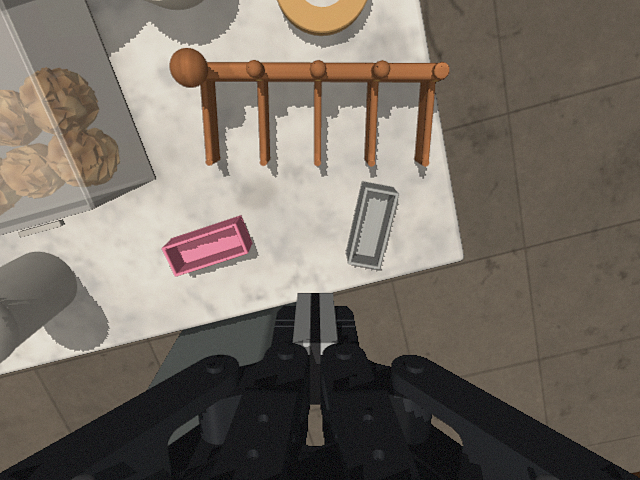

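The wrist view shows the ball at (188,67), posts at (255,68), (318,68) and (381,68), and the stub at (442,71). The steel tin is at about (372,227), slightly turned, and the pink one at (207,245).

Run:
```python
from h import *
im,p=load('w1.png')
m=lambda u,v,z:(w2r(onz(p,(u,v),z))*1e3).round(1)
print('ball',m(188,67,.065)); 
for u,v,z in [(255,68,.067),(318,68,.067),(381,68,.067),(442,71,.053)]: print('post',m(u,v,z))
for u in (212,265,318,371,422): print('nose',m(u,163,.03))
g=cv2.cvtColor(im,cv2.COLOR_RGB2HSV).astype(int)
T=np.array([m(u,v,.028) for u,v in [(362,183),(399,190),(380,270),(346,262)]]);print(T,T.mean(0))
for a,b in((0,3),(1,2)): e=T[a]-T[b];print(np.arctan2(e[1],e[0]))
```

```text
ball [43.  89.3 65. ]
post [42.4 42.5 67. ]
post [42.5 -1.  67. ]
post [ 42.7 -44.5  67. ]
post [ 41.9 -90.9  53. ]
nose [-28.2  86.2  30. ]
nose [-28.1  42.2  30. ]
nose [-27.9  -1.7  30. ]
nose [-27.7 -45.7  30. ]
nose [-27.6 -87.9  30. ]
[[ -44.9  -39.1   28. ]
 [ -50.7  -70.8   28. ]
 [-124.3  -58.5   28. ]
 [-116.7  -27.5   28. ]] [-84.15  -48.975  28.   ]
-0.16017584318019826
-0.1655893030745885
```

Request:
step_arm(
  moves=[
    [[50,-90,60],[0,0,0],0],
    [[50,-90,60],[0,0,0],0],
    [[50,-90,60],[0,0,0],0],
    [[54,-90,100],[0,0,0],0],
    [[54,-90,140],[0,0,0],0],
    [[54,-90,172],[0,0,0],0],
    [[54,-90,172],[0,0,0],0],
    [[54,-90,172],[0,0,0],0],
  ],
)

```text
clock: 1.82
tcp_pos: [0.5377, -0.2552, 0.0579]
orientation: [-0.001, 0.991, -0.136, -0.002]
wrist_force: [0.0, 0.4, 0.5]
finger_gap: 0.0002
grip_force: 0.0
```

Run:
```python
from h import *
st(); go(14,90,58)
```

```text
t 1.82 rack mm [-7.8 87.9 57.9] F [0.  0.4 0.5] gap 0.00018466930373678962
go (14, 90, 58) shift [21.8 -2.1 -0.3] rot [-0.0013  0.005  -0.0022]
```

Request:
step_arm(
  moves=[
    [[8,-1,0],[0,0,0],0],
    [[14,-1,0],[0,0,0],0],
    [[18,-1,0],[0,0,0],0],
    [[20,-1,0],[0,0,0],0],
    [[22,-1,0],[0,0,0],0],
    [[24,-1,0],[0,0,0],0],
    [[25,-1,0],[0,0,0],0],
    [[25,-1,0],[0,0,0],0],
  ],
)

```text
clock: 2.48
tcp_pos: [0.5636, -0.2605, 0.0593]
orientation: [-0.0, 0.991, -0.135, -0.001]
wrist_force: [-4.7, 0.5, 2.5]
finger_gap: -0.0001
grip_force: 2.2
```

Request:
step_arm(
  moves=[
    [[1,0,0],[0,0,0],0],
    [[2,0,0],[0,0,0],0],
    [[3,0,0],[0,0,0],0],
    [[3,0,0],[0,0,0],0],
  ],
)

```text
clock: 2.82
tcp_pos: [0.5638, -0.2605, 0.0591]
orientation: [-0.0, 0.991, -0.135, -0.004]
wrist_force: [-11.7, 2.2, 9.5]
finger_gap: 0.0001
grip_force: 6.1
```

Run:
```python
from h import *
st()
```

```text
t 2.82 rack mm [18.8 89.7 59.1] F [-11.7   2.2   9.5] gap 0.00012817108657807278
```

Request:
step_arm(
  moves=[
    [[-14,0,0],[0,0,0],0],
    [[-14,0,0],[0,0,0],0],
    [[-14,23,1],[0,0,0],0],
    [[-14,45,2],[0,0,0],0],
    [[-14,45,2],[0,0,0],0],
    [[-6,45,2],[0,0,0],0],
    [[0,45,2],[0,0,0],0],
    [[0,45,2],[0,0,0],0],
  ],
)

```text
clock: 3.48
tcp_pos: [0.5576, -0.3051, 0.0574]
orientation: [0.0, 0.991, -0.134, 0.001]
wrist_force: [-0.3, -0.3, -0.7]
finger_gap: -0.0003
grip_force: 0.0
```

Run:
```python
from h import *
st()
```

```text
t 3.48 rack mm [24.7 45.1 57.4] F [-0.3 -0.3 -0.7] gap -0.00029560892933952525
```

Request:
step_arm(
  moves=[
    [[1,1,0],[0,0,0],0],
    [[2,1,0],[0,0,0],0],
    [[3,1,0],[0,0,0],0],
    [[4,1,0],[0,0,0],0],
    [[4,1,0],[0,0,0],0],
  ],
)

```text
clock: 3.9
tcp_pos: [0.5584, -0.3063, 0.0571]
orientation: [-0.0, 0.991, -0.135, -0.001]
wrist_force: [-2.6, 1.7, 0.6]
finger_gap: 0.0001
grip_force: 1.5
```

Run:
```python
from h import *
st()
```

```text
t 3.9 rack mm [25.7 44.2 57.1] F [-2.6  1.7  0.6] gap 0.00011250613508335631
```

Request:
step_arm(
  moves=[
    [[1,0,0],[0,0,0],0],
    [[2,0,0],[0,0,0],0],
    [[2,0,0],[0,0,0],0],
  ],
)

```text
clock: 4.15
tcp_pos: [0.5586, -0.3063, 0.057]
orientation: [-0.001, 0.991, -0.135, -0.003]
wrist_force: [-7.9, 3.9, 4.4]
finger_gap: -0.0
grip_force: 4.1
```

Request:
step_arm(
  moves=[
    [[-16,0,0],[0,0,0],0],
    [[-16,0,0],[0,0,0],0],
    [[-16,23,0],[0,0,0],0],
    [[-16,45,0],[0,0,0],0],
    [[-16,45,0],[0,0,0],0],
    [[-10,45,0],[0,0,0],0],
    [[-5,45,0],[0,0,0],0],
    [[-5,45,0],[0,0,0],0],
  ],
)

```text
clock: 4.82
tcp_pos: [0.5458, -0.3496, 0.0574]
orientation: [0.0, 0.991, -0.134, 0.001]
wrist_force: [0.5, -0.1, -0.2]
finger_gap: -0.0001
grip_force: 0.0
```

Request:
step_arm(
  moves=[
    [[1,0,0],[0,0,0],0],
    [[2,0,0],[0,0,0],0],
    [[3,0,0],[0,0,0],0],
    [[4,0,0],[0,0,0],0],
    [[5,0,0],[0,0,0],0],
    [[5,0,0],[0,0,0],0],
  ],
)

```text
clock: 5.32
tcp_pos: [0.5467, -0.3494, 0.057]
orientation: [-0.001, 0.991, -0.135, -0.003]
wrist_force: [-8.6, 1.5, 3.9]
finger_gap: -0.0001
grip_force: 4.0
```

Run:
```python
from h import *
st()
```

```text
t 5.32 rack mm [25.9 -0.5 57. ] F [-8.6  1.5  3.9] gap -5.169155574517239e-05
```

Request:
step_arm(
  moves=[
    [[-18,0,0],[0,0,0],0],
    [[-20,0,-25],[0,0,0],0],
    [[-22,0,-45],[0,0,0],0],
    [[-109,95,-50],[0,0,0],0],
    [[-109,95,-50],[0,0,0],0],
    [[-109,95,-50],[0,0,0],0],
    [[-109,95,-50],[0,0,0],0],
    [[-109,95,-50],[0,0,0],0],
  ],
)

```text
clock: 5.98
tcp_pos: [0.417, -0.415, 0.1078]
orientation: [0.0, 0.991, -0.137, 0.0]
wrist_force: [-0.3, -0.4, -0.5]
finger_gap: 0.0004
grip_force: 0.0
```

Run:
```python
from h import *
st(); go(-81,-95,11)
```

```text
t 5.98 rack mm [-81.5 -98.3 107.8] F [-0.3 -0.4 -0.5] gap 0.00037216562408957265
go (-81, -95, 11) shift [ 0.4 -3.4 96.8] rot [ 0.0006 -0.001  -0.0044]
```

Request:
step_arm(
  moves=[
    [[0,0,30],[0,0,0],0],
    [[0,0,60],[0,0,0],0],
    [[0,0,85],[0,0,0],0],
    [[0,0,96],[0,0,0],0],
    [[0,0,96],[0,0,0],0],
    [[0,0,96],[0,0,0],0],
  ],
)

```text
clock: 6.48
tcp_pos: [0.4194, -0.4128, 0.0113]
orientation: [-0.0, 0.991, -0.134, -0.0]
wrist_force: [0.6, 0.3, 0.8]
finger_gap: 0.0005
grip_force: 0.0
```

Run:
```python
from h import *
st(); go(-81,-60,11)
```

```text
t 6.48 rack mm [-79.8 -95.5  11.3] F [0.6 0.3 0.8] gap 0.0004697772307034781
go (-81, -60, 11) shift [ -1.1 -35.5   0.3] rot [-0.0006  0.0004  0.001 ]
```

Request:
step_arm(
  moves=[
    [[-1,-3,0],[0,0,0],0],
    [[-1,-6,0],[0,0,0],0],
    [[-1,-9,0],[0,0,0],0],
    [[-1,-11,0],[0,0,0],0],
    [[-1,-13,0],[0,0,0],0],
    [[-1,-15,0],[0,0,0],0],
    [[-1,-17,0],[0,0,0],0],
    [[-1,-19,0],[0,0,0],0],
  ],
)

```text
clock: 7.15
tcp_pos: [0.423, -0.3953, 0.0117]
orientation: [0.001, 0.991, -0.135, 0.0]
wrist_force: [-0.8, -0.7, 0.9]
finger_gap: -0.0
grip_force: 0.6
```

Request:
step_arm(
  moves=[
    [[0,-2,0],[0,0,0],0],
    [[0,-4,0],[0,0,0],0],
    [[0,-6,0],[0,0,0],0],
    [[0,-8,0],[0,0,0],0],
    [[0,-10,0],[0,0,0],0],
    [[0,-12,0],[0,0,0],0],
    [[0,-14,0],[0,0,0],0],
    [[0,-16,0],[0,0,0],0],
  ],
)

```text
clock: 7.82
tcp_pos: [0.427, -0.3792, 0.0113]
orientation: [0.0, 0.991, -0.135, -0.0]
wrist_force: [0.2, -1.2, 0.5]
finger_gap: -0.0002
grip_force: 0.7
```

Run:
```python
from h import *
st(); shot('wrist','w2.png')
```

```text
t 7.82 rack mm [-81.5 -61.2  11.3] F [ 0.2 -1.2  0.5] gap -0.00016591677461686534
```

View pics/w2.png

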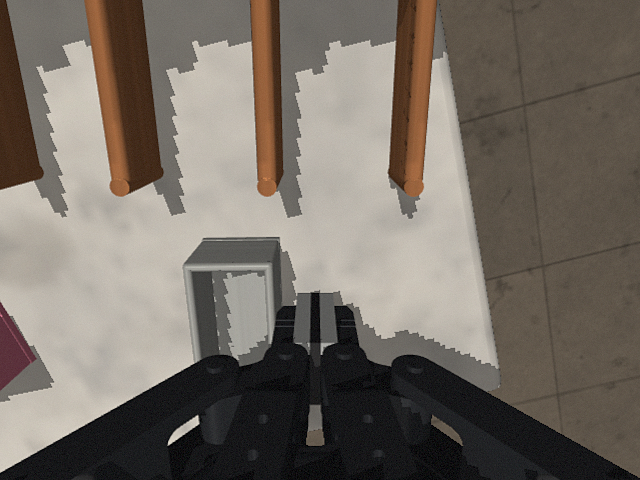

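The tin is now square to the rack, its front rim running from (185,266) to (274,265). The nose tops at (120,187) and (267,187) bound gap 3.

Run:
```python
from h import *
im,p=load('w2.png')
m=lambda u,v,z:(w2r(onz(p,(u,v),z))*1e3).round(1)
for u,v,z in [(120,187,.03),(267,187,.03),(413,187,.03),(184,266,.028),(274,265,.028),(195,358,.028),(279,305,.028)]: print((u,v),m(u,v,z))
```

```text
(120, 187) [-27.4  -1.5  30. ]
(267, 187) [-27.4 -46.1  30. ]
(413, 187) [-27.4 -90.4  30. ]
(184, 266) [-54.  -17.7  28. ]
(274, 265) [-53.6 -47.2  28. ]
(195, 358) [-89.  -18.2  28. ]
(279, 305) [-68.2 -48.5  28. ]
```

Request:
step_arm(
  moves=[
    [[0,-2,0],[0,0,0],0],
    [[0,-4,0],[0,0,0],0],
    [[0,-6,0],[0,0,0],0],
    [[0,-7,0],[0,0,0],0],
    [[0,-8,0],[0,0,0],0],
    [[0,-9,0],[0,0,0],0],
    [[0,-9,0],[0,0,0],0],
  ],
)

```text
clock: 8.45
tcp_pos: [0.4294, -0.3704, 0.0112]
orientation: [-0.0, 0.991, -0.135, -0.0]
wrist_force: [-0.3, -0.8, 0.7]
finger_gap: -0.0001
grip_force: 0.2
```

Request:
step_arm(
  moves=[
    [[0,4,0],[0,0,0],0],
    [[0,14,0],[0,0,0],0],
    [[0,14,-25],[0,0,0],0],
    [[0,14,-50],[0,0,0],0],
    [[-60,-20,-70],[0,0,0],0],
    [[-60,-20,-70],[0,0,0],0],
    [[-60,-29,-70],[0,0,0],0],
    [[-60,-29,-70],[0,0,0],0],
  ],
)

```text
clock: 9.12
tcp_pos: [0.3786, -0.3257, 0.0818]
orientation: [-0.0, 0.991, -0.135, 0.0]
wrist_force: [0.0, -0.2, 0.6]
finger_gap: -0.0002
grip_force: 0.0
```

Run:
```python
from h import *
st(); shot('wrist','w3.png'); go(-145,-24,11)
```

```text
t 9.12 rack mm [-142.4  -22.5   81.8] F [ 0.  -0.2  0.6] gap -0.00018732470790651455
go (-145, -24, 11) shift [-3.9  0.4 70.7] rot [ 0.0007 -0.001  -0.    ]
```

View pics/w3.png

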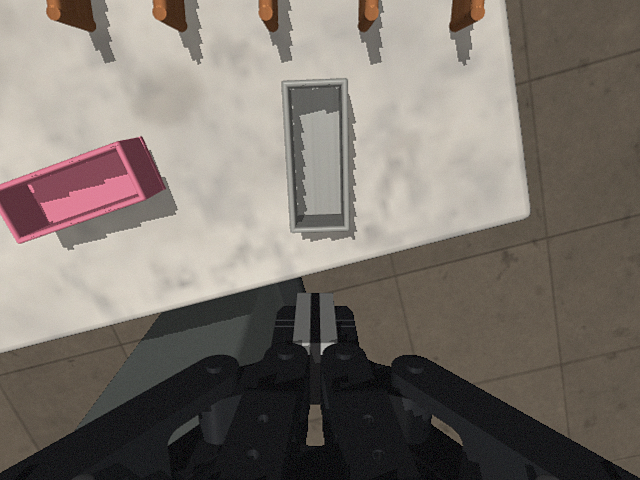

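The tin's rim corners are at (283,81), (346,79), (350,230) and (294,232), in line with the gap between the noses at (268,16) and (371,12).

Run:
```python
from h import *
im,p=load('w3.png')
m=lambda u,v,z:(w2r(onz(p,(u,v),z))*1e3).round(1)
for u,v in [(164,18),(268,18),(371,16)]: print('nose',m(u,v,.03))
T=np.array([m(u,v,.028) for u,v in [(283,81),(346,79),(350,230),(294,232)]]);print(T,T.mean(0))
for a,b in((0,3),(1,2)): e=T[a]-T[b];print(np.arctan2(e[1],e[0]))
```

```text
nose [-29.8  42.   30. ]
nose [-29.8  -2.   30. ]
nose [-29.  -45.6  30. ]
[[ -54.7   -7.6   28. ]
 [ -53.8  -35.8   28. ]
 [-124.3  -39.4   28. ]
 [-125.3  -11.5   28. ]] [-89.525 -23.575  28.   ]
0.055184705930685335
0.05101951586697106
```

Request:
step_arm(
  moves=[
    [[-6,1,0],[0,0,0],0],
    [[-6,1,30],[0,0,0],0],
    [[-6,1,60],[0,0,0],0],
    [[-6,1,70],[0,0,0],0],
    [[-6,1,70],[0,0,0],0],
    [[-6,1,70],[0,0,0],0],
  ],
)

```text
clock: 9.67
tcp_pos: [0.373, -0.3263, 0.0109]
orientation: [-0.001, 0.991, -0.135, -0.001]
wrist_force: [-0.5, -0.6, 1.0]
finger_gap: 0.0001
grip_force: 0.0
```

Request:
step_arm(
  moves=[
    [[4,0,0],[0,0,0],0],
    [[8,0,0],[0,0,0],0],
    [[11,0,0],[0,0,0],0],
    [[14,0,0],[0,0,0],0],
    [[17,0,0],[0,0,0],0],
    [[20,0,0],[0,0,0],0],
    [[23,0,0],[0,0,0],0],
    [[26,0,0],[0,0,0],0],
  ],
)

```text
clock: 10.33
tcp_pos: [0.3985, -0.3331, 0.0114]
orientation: [0.0, 0.991, -0.135, -0.0]
wrist_force: [-1.1, 0.3, 1.3]
finger_gap: 0.0
grip_force: 0.7
```

Run:
```python
from h import *
st(); shot('wrist','w4.png')
```

```text
t 10.33 rack mm [-121.2  -24.3   11.4] F [-1.1  0.3  1.3] gap 1.804862048820113e-05
```

View pics/w4.png

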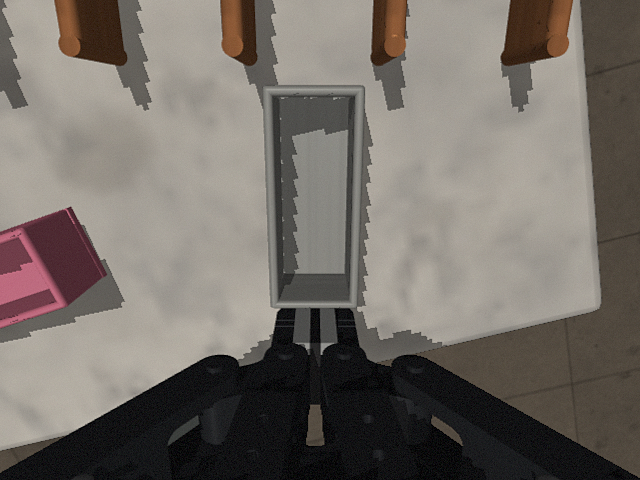

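The tin lies straight behind the gap, its front rim from (265,90) to (364,90) between the noses at (232,47) and (395,46), so I'll keep pushing.

Request:
step_arm(
  moves=[
    [[4,0,0],[0,0,0],0],
    [[8,0,0],[0,0,0],0],
    [[12,0,0],[0,0,0],0],
    [[16,0,0],[0,0,0],0],
    [[20,0,0],[0,0,0],0],
    [[24,0,0],[0,0,0],0],
    [[28,0,0],[0,0,0],0],
    [[32,0,0],[0,0,0],0],
  ],
)

```text
clock: 11.05
tcp_pos: [0.4296, -0.3417, 0.0113]
orientation: [0.0, 0.991, -0.135, -0.0]
wrist_force: [-0.4, -0.3, 0.0]
finger_gap: -0.0001
grip_force: 0.2
```

Request:
step_arm(
  moves=[
    [[4,0,0],[0,0,0],0],
    [[8,0,0],[0,0,0],0],
    [[12,0,0],[0,0,0],0],
    [[16,0,0],[0,0,0],0],
    [[20,0,0],[0,0,0],0],
    [[24,0,0],[0,0,0],0],
    [[28,0,0],[0,0,0],0],
    [[30,0,0],[0,0,0],0],
  ],
)

```text
clock: 11.72
tcp_pos: [0.4587, -0.3499, 0.0114]
orientation: [0.0, 0.991, -0.135, 0.0]
wrist_force: [-1.0, 0.2, 0.9]
finger_gap: -0.0002
grip_force: 0.4
```

Run:
```python
from h import *
st()
```

```text
t 11.72 rack mm [-58.7 -24.5  11.4] F [-1.   0.2  0.9] gap -0.00015817736438242952
```

Expected stop is near -46.

Request:
step_arm(
  moves=[
    [[3,0,0],[0,0,0],0],
    [[5,0,0],[0,0,0],0],
    [[7,0,0],[0,0,0],0],
    [[9,0,0],[0,0,0],0],
    [[10,0,0],[0,0,0],0],
    [[11,0,0],[0,0,0],0],
    [[12,0,0],[0,0,0],0],
    [[12,0,0],[0,0,0],0],
  ],
)

```text
clock: 12.38
tcp_pos: [0.4698, -0.3529, 0.0113]
orientation: [0.0, 0.991, -0.135, 0.0]
wrist_force: [-0.3, -0.4, 1.0]
finger_gap: 0.0
grip_force: 0.2
```

Request:
step_arm(
  moves=[
    [[1,0,0],[0,0,0],0],
    [[2,0,0],[0,0,0],0],
    [[3,0,0],[0,0,0],0],
    [[3,0,0],[0,0,0],0],
  ],
)

```text
clock: 12.72
tcp_pos: [0.4702, -0.353, 0.0113]
orientation: [-0.0, 0.991, -0.135, -0.002]
wrist_force: [-7.7, 1.5, 5.7]
finger_gap: 0.0
grip_force: 4.1
```

Run:
```python
from h import *
st()
```

```text
t 12.72 rack mm [-46.8 -24.3  11.3] F [-7.7  1.5  5.7] gap 1.0727495262317926e-05
```

Request:
step_arm(
  moves=[
    [[-3,0,0],[0,0,0],0],
    [[-10,0,0],[0,0,0],0],
    [[-30,0,0],[0,0,0],0],
    [[-30,0,-30],[0,0,0],0],
    [[-30,0,-70],[0,0,0],0],
    [[-30,0,-110],[0,0,0],0],
    [[-30,0,-150],[0,0,0],0],
    [[-30,0,-150],[0,0,0],0],
  ],
)

```text
clock: 13.38
tcp_pos: [0.447, -0.349, 0.1701]
orientation: [0.004, 0.991, -0.135, 0.006]
wrist_force: [0.9, -1.4, 0.5]
finger_gap: -0.0003
grip_force: 0.0
```

Run:
```python
from h import *
st(); shot('wrist','w5.png')
```

```text
t 13.38 rack mm [-70.2 -26.7 170.1] F [ 0.9 -1.4  0.5] gap -0.0002941112838720234
```

View pics/w5.png

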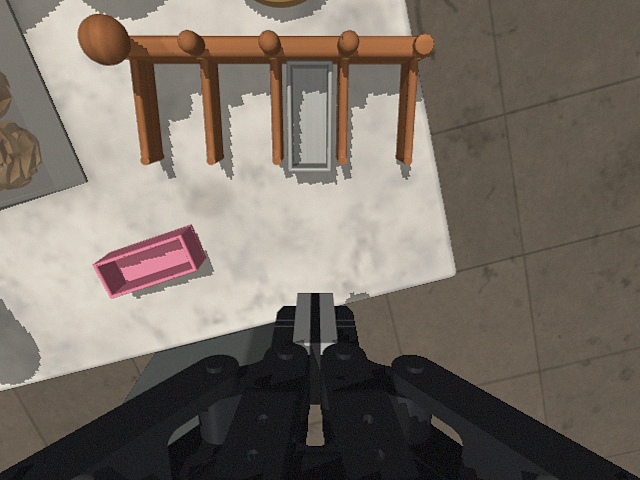

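The steel tin at (310,115) stands in the third gap from the ball at (104,40), up against the rail. Nothing else has moved.

```bash
python3 -c "
from h import *
print(env.hand_in())"
```

```text
the job is handed in; nothing more can be done
None
```

I touched the ball and the next two posts in order, then pushed the steel tin into the third gap until it stopped against the back rail, and handed the job in at about 13 s; the judge's result was not shown.

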